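Load the board stand in order

ROBOT

A 7-joint arm with a two-finger parallel gripper is mounted at the origin on the work surface. World frame = base frame: x ahead of the robot, y to its left, z up, the work surface at z = 0. Lengths are in m, angles in rad, forces in N, time in s.
With the tool pointing down it reaches from about 0.425 to 0.925 m from the base axis. Payload 6.8 kg.
Tool frame: the origin (TCP) lies on the centre line of the jaws, within the pads' length; the fingertips stand bot.tip_reach ahead of it and the grasp point (between the pads) lies 3 mm ahead of it (bot.tip_reach is the distance from the TCP to the fingertips, in m); z points along the fingers, y is the line along which they close (so a half turn about z gives the same grasp; the last joint's range is limited). The gripper opens to 85 mm and grips with 20 to 120 N. Pads are 22 mm wide; open, the fingers measure 114 mm over their backs; the gripper's body (76 mm by 85 mm) begins 54 mm behind the grasp point. The pads swing forward as they close: fully open they stand 13 mm farther back than shut.
Start: joints at [1.049, 0.477, 0.022, 1.555, -0.011, 1.109, -0.083], TCP at [0.271, -0.618, 0.253] pointing down, gripper open.
Joint ranges: [-2.96, 2.96], [-0.34, 2.1], [-1.41, 1.46], [0.24, 2.44], [-1.37, 4.51], [0.17, 1.92], [-2.96, 2.96]. Speed limits (rad/s): [2.39, 2.39, 3.14, 3.14, 3.14, 3.14, 3.14].

INTERFACE

Orientations are given as a unit quaternion [w, x, y, z].
In Python, from station import bot gives the robot as it stands.
- The arm moves only by the tool jog_arm, never from a script. Its argument "deltas" is a list of rows, each a list of 7 numbers: the shift along the world's x, y, z in m, then the turn, a rotation vector about the world's x, y, z in rad, then the opening, from 0 (shut) to 1 (fully open). In form: [[x, y, z, rx, ry, rz, grip], ...]. A call has 1 to 10 rows; each row shifts and turns the commanded pose from where the row before left it; what a row does not reach is not made up. A row lasts 1/10 s, in which the tool goes at most 50 mm and 8.59 degrees, less where a joint would pass 70% of its speed; a pose out of reach is approached as far as the arm can. A call with a gripper value outside its range is refused whole. The fingers move at their own pace and stop on an object; "newtons" is the grip in N (left out, the last holds). Time passes only in rows, so rows that do not move let the fingers close. It gives the time, the measured TCP pose, the force, the opening and the grip force at its end, in the units of the state.
- bot.get_obs(): the state, without advancing time (a new reading comes with each control period).
- bot.read_camera(name): name is "scene" or "top"; returns a dict with "img" (400x640x3 uint8, red, green, blue), "K" (3x3 intrinsics, pixels), "eye" and "attitude" of the camera in the world. Camera axes: x right, y down, z forward; pixel columns grow to the right and rows downward; lengths in m; the calibration is good to about 2 mm. A picture is of the moment at which its call begins. There is no depth.
- bot.hand_in(): hands the job in; it is judged then, once.
The state is a dict: "t": time; "q": joint angles; "joint_vel": joint speeds; "joint_torque": joint torques, N m; "eef_pos": TCP position; "tool_rot": TCP orientation; "contact_force": force on the tool from outside, world axes, zero at the start; "torque": the same for the moment, N m; "gripper_width": opening from 0.0 (shut) to 1.0 (fully open); "grasp_force": force on a finger pad.
Only numpy, scipy, OpenCV 4.12 (cv2) and the standard library are available. Lean on these libraries where they do the work, as an engineer would, in place of code of your own. Each camera call takes 0.05 s, during which the arm holds its last target. There are 200 camera calls.

TASK

Load the three circuit boards into the slotted acrylic stand by sliding their feet in under its clear lips from the open end: the tallest (red bar) first, fully home against the red stop, then the middle one (yellow bar) up against its foot, then the shortest (blue bar) up against that one. Leave all three upright and let go of, without tipping a board over on the way, and do not shift the heat sink, magnet, bottle, knob or capacitor lying about.

Things in the scene. Friction and masses are not known exactly. Their poses are not given: they have to be found in the camera images.
- stand: Fixed acrylic stand, 300 (x) by 100 (y) mm, origin at the centre of its underside, z up. Black floor 8 mm thick. Feet slide along its +x: apron x -150 to -50, lipped channel x -50 to 140, 70 mm wide inside, walls 8 mm, centred on y = 0. Fully home, the boards' centres lie at x = 110 (tall), 50, -10 mm: feet touching, boards square across the channel.
- stand_apron (a point): Middle of the open apron, on the floor's top (8 mm up), at x = -112 mm of the stand: a foot set down here is clear of lips and guides. Low clear guides (top 28 mm above the counter) from x = -100 to -50 mm narrow from about 93 to 70 mm apart.
- stand_mouth (a point): Middle of the channel's open mouth, on the floor's top, at x = -50 mm of the stand. From here to the stop, clear lips 24 to 28 mm above the counter (whitish) overhang both sides leaving a 44 mm gap: 60 mm feet cannot drop in from above, they slide beneath with 6 mm to spare in height and 5 mm each side.
- stand_stop (a point): Middle of the inner face of the red stop at the closed end, on the floor's top, at x = +140 mm of the stand. The stop is 100 mm wide and stands 40 mm above the counter.
- tall_mid (a point): Green board on edge on a black foot, red grip bar on top; 140 mm high, loose, 0.18 kg. Point: its middle, 70 mm above the foot's underside. z up, x square to the board, y along its width. Foot 60 x 60 x 10 mm; neck 18 (x) x 26 (y) mm up to 32 mm; board 100 mm wide, parts stick out 16 mm on +x. Bar 12 mm thick (x), 56 mm long (y), 22 mm high, centre 59 mm above the point. Either face may face the stop.
- medium_mid (a point): Green board on edge on a black foot, yellow grip bar on top; 115 mm high, loose, 0.18 kg. Point: its middle, 57.5 mm above the foot's underside. z up, x square to the board, y along its width. Foot 60 x 60 x 10 mm; neck 18 (x) x 26 (y) mm up to 32 mm; board 92 mm wide, parts stick out 16 mm on +x. Bar 12 mm thick (x), 56 mm long (y), 22 mm high, centre 46.5 mm above the point. Either face may face the stop.
- short_mid (a point): Green board on edge on a black foot, blue grip bar on top; 90 mm high, loose, 0.18 kg. Point: its middle, 45 mm above the foot's underside. z up, x square to the board, y along its width. Foot 60 x 60 x 10 mm; neck 18 (x) x 26 (y) mm up to 32 mm; board 84 mm wide, parts stick out 16 mm on +x. Bar 12 mm thick (x), 56 mm long (y), 22 mm high, centre 34 mm above the point. Either face may face the stop.
- heatsink_mid (a point): Loose finned aluminium heat sink, 84 x 60 x 40 mm high, point at its centre; leave it alone.
- magnet_mid (a point): Loose silver speaker magnet, 84 mm across, 26 mm high, point at its centre; leave it alone.
- flux_mid (a point): Loose amber flux bottle, 52 mm across, 125 mm high, standing, point at its centre; leave it alone.
- knob_mid (a point): Loose brown bakelite knob, 64 mm across, 30 mm high, point at its centre; leave it alone.
- capacitor_mid (a point): Loose blue capacitor can, 60 mm across, 100 mm high, standing, point at its centre; leave it alone.
There are look-alikes about, which are no part of the job. Leave any orange look-alike of the part that bears short_mid alone. What is shaped like the part that bears tall_mid but pink is not meant.

How it is judged:
On the way, in this order (a step that is already met when the one before it is completed fails the run):
1. the tall board is home against the stop (x of tall_mid in the frame of stand between 0.105 and 0.115 m and y of tall_mid in the frame of stand between -0.008 and 0.008 m and z of tall_mid in the frame of stand between 0.075 and 0.082 m and angle between tall_mid's own z axis and vertical below 0.08 rad and angle between the x axis of tall_mid and the x axis of stand, either way round below 0.2 rad), for 0.2 s.
2. the medium board is home against the tall one (all of step 1 and x of medium_mid in the frame of stand between 0.043 and 0.055 m and y of medium_mid in the frame of stand between -0.008 and 0.008 m and z of medium_mid in the frame of stand between 0.0625 and 0.0695 m and angle between medium_mid's own z axis and vertical below 0.08 rad and angle between the x axis of medium_mid and the x axis of stand, either way round below 0.2 rad), for 0.2 s.
3. the short board is home against the medium one (all of step 2 and x of short_mid in the frame of stand between -0.019 and -0.005 m and y of short_mid in the frame of stand between -0.008 and 0.008 m and z of short_mid in the frame of stand between 0.05 and 0.057 m and angle between short_mid's own z axis and vertical below 0.08 rad and angle between the x axis of short_mid and the x axis of stand, either way round below 0.2 rad), for 0.2 s.
At the end, for the whole second after the job is handed in: From the stop: tall, medium, short stand on the floor of the channel, centres at most 5, 7 and 9 mm short of home (+110, +50, -10 mm along the stand), within 8 mm of its middle line, 0.08 rad of upright, 0.2 rad of square; they stay so for a second, released (all of step 3); the robot touches nothing.
It fails at once if the heat sink, magnet, bottle, knob or capacitor is shifted more than 25 mm (distance of any of heatsink_mid, magnet_mid, flux_mid, knob_mid, capacitor_mid from where it was at the start of the episode above 0.025 m).
It fails at once if a board is tipped by more than 0.6 rad (angle between any of tall_mid, medium_mid, short_mid's own z axis and vertical above 0.6 rad).
It also fails if it takes over 72 s, if anything falls off the work surface, if the arm or the gripper's body presses on something with over 40 N, if the wrist force passes 120 N, or if a joint passes its speed limit or range.

## Working session

There is one attempt and no reset: what is moved stays moved. The work goes in short steps, Python scripts to look and compute and a tool call to move; the robot and the scene stay as the last step left them, time stands still between calls to the robot, and variables do not carry over. Pictures are saved under pics/ and viewed, at most 10 in all, crops included, and the job is handed in when it is done.

Besides the shell and the picture viewer there is one more tool, called after ">>>" as name(argument=value, ...), one argument or row to a line, values as JSON. jog_arm: Moves the arm, as the interface text tells. Its arguments: {"type":"object","properties":{"deltas":{"type":"array"},"newtons":{"type":"number"}},"required":["deltas"]}

```bash
ls; mkdir -p pics; python3 - <<'E'
from station import bot
import cv2,numpy as np
for n in("scene","top"):
    c=bot.read_camera(n); cv2.imwrite(f"pics/{n}0.png",c["img"][:,:,::-1]); print(n,c["K"],c["eye"],c["attitude"])
print(bot.get_obs(),bot.tip_reach)
E
```

```text
pics
scene [[502.92828465   0.         321.0467348 ]
 [  0.         502.92828465 199.22417127]
 [  0.           0.           1.        ]] [ 1.39883244 -0.19353289  1.17537909] [-0.27066073  0.74290057  0.57491239 -0.21051663]
top [[494.31260455   0.         319.84241179]
 [  0.         494.31260455 194.35493942]
 [  0.           0.           1.        ]] [0.31276635 0.02903323 1.25194693] [-0.05741297  0.7140899  -0.69570142  0.0527153 ]
{'t': 0.1, 'q': array([ 1.04889342,  0.47775836,  0.02232961,  1.55632364, -0.01146238,
        1.1093058 , -0.0830976 ]), 'joint_vel': array([-0.00091903, -0.00299976,  0.00044448, -0.00277833, -0.00134886,
       -0.00119979,  0.00147104]), 'joint_torque': array([ 3.06553527e-03, -5.97766113e+01,  1.61307726e+00, -2.81957495e+01,
        1.28080003e-02,  5.00215130e-03,  1.55655994e-05]), 'eef_pos': array([ 0.27120893, -0.61758699,  0.25240745]), 'tool_rot': array([-7.97054504e-04,  9.78666554e-01,  2.05453357e-01, -2.43882289e-04]), 'contact_force': array([ 0.45115157,  0.04965138, -0.15531604]), 'torque': array([-0.00099245,  0.0186843 ,  0.02353691]), 'grasp_force': 0.0, 'gripper_width': 0.9983811589280567} 0.022
```

View pics/scene0.png

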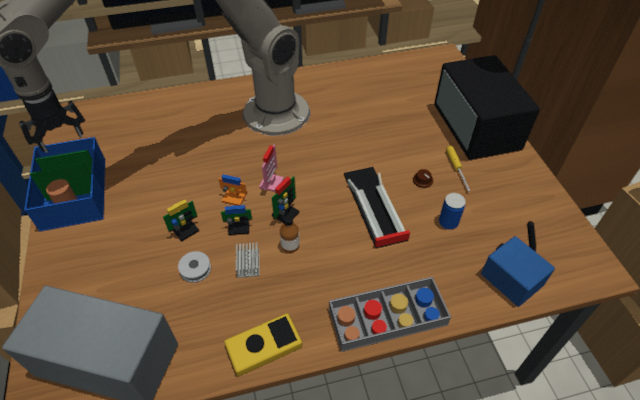

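View pics/top0.png

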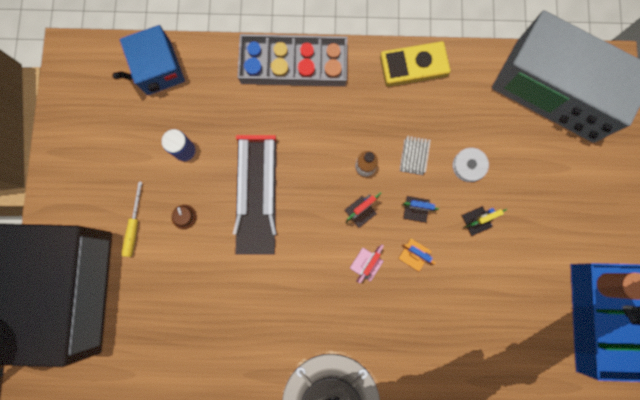

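```bash
cat > h.py <<'E'
from station import bot
import cv2,numpy as np
from scipy.spatial.transform import Rotation as R
def cam(n):
    c=bot.read_camera(n); w,x,y,z=c["attitude"]; c["R"]=R.from_quat([x,y,z,w]).as_matrix()
    c["hsv"]=cv2.cvtColor(c["img"],cv2.COLOR_RGB2HSV).astype(int); return c
def ray(c,uv):
    uv=np.atleast_2d(uv); d=np.c_[uv,np.ones(len(uv))]@np.linalg.inv(c["K"]).T@c["R"].T
    return np.array(c["eye"]),d
def plane(c,uv,z):
    e,d=ray(c,uv); return e+d*((z-e[2])/d[:,2:])
def blob(c,h0,h1,box,smin=120,vmin=60):
    h,s,v=c["hsv"].transpose(2,0,1)
    m=((h>=h0)&(h<=h1) if h0<=h1 else (h>=h0)|(h<=h1))&(s>smin)&(v>vmin)
    k=np.zeros(m.shape,bool); x0,y0,x1,y1=box; k[y0:y1,x0:x1]=1; m=(m&k).astype(np.uint8)
    n,l,st,ce=cv2.connectedComponentsWithStats(m); i=1+np.argmax(st[1:,4])
    return l==i,ce[i],st[i]
def tri(a,ua,b,ub):
    e1,d1=ray(a,ua);e2,d2=ray(b,ub);d1=d1[0];d2=d2[0]
    s=np.linalg.lstsq(np.c_[d1,-d2],e2-e1,rcond=None)[0]
    p,q=e1+s[0]*d1,e2+s[1]*d2; return (p+q)/2,np.linalg.norm(p-q)
E
python3 - <<'E'
from h import *
t=cam("top");s=cam("scene")
cr=lambda c,x0,y0,x1,y1,f:cv2.resize(c["img"][y0:y1,x0:x1,::-1],None,fx=f,fy=f,interpolation=cv2.INTER_CUBIC)
a=cr(t,335,180,515,290,4); b=cr(s,155,140,315,250,4)[:, :]
a=cv2.resize(a,(490,300));b=cv2.resize(b,(436,300))
cv2.imwrite("pics/crop1.png",np.vstack([cv2.copyMakeBorder(a,0,0,0,0,0),cv2.copyMakeBorder(b,0,0,0,54,0)]))
cv2.imwrite("pics/crop2.png",cr(t,215,125,300,265,4))
B={"tall":((172,7),(340,185,390,228),(270,170,300,215),.14),"med":((20,33),(460,200,510,240),(160,195,200,225),.115),"short":((100,125),(400,190,445,222),(220,198,255,225),.09)}
for k,(hh,bt,bs,z) in B.items():
    mt,ct,st=blob(t,*hh,bt);ms,cs,ss=blob(s,*hh,bs)
    p,e=tri(t,ct,s,cs)
    r=cv2.minAreaRect(np.argwhere(mt)[:,::-1].astype(np.float32)); q=plane(t,cv2.boxPoints(r),z)
    ed=[q[1]-q[0],q[2]-q[1]]; L=max(ed,key=np.linalg.norm)
    print(k,ct.round(1),cs.round(1),st[4],ss[4],p.round(4),round(e,4),"long dir deg",np.degrees(np.arctan2(L[1],L[0])).round(1),[np.linalg.norm(x).round(3) for x in ed],"topplane",plane(t,ct,z-.006)[0].round(3))
# stand: red stop
m,c,st=blob(t,172,7,(225,125,290,150)); 
r=cv2.minAreaRect(np.argwhere(m)[:,::-1].astype(np.float32)); print("stop",c,plane(t,cv2.boxPoints(r),.04).round(4).tolist())
E
```

```text
tall [364.  204.7] [282.6 185. ] 175 140 [ 0.4676 -0.0641  0.1281] 0.0022 long dir deg -51.6 [np.float64(0.058), np.float64(0.017)] topplane [ 0.467 -0.062  0.134]
med [490.5 216.5] [177.  207.2] 174 182 [ 0.4514 -0.3603  0.1023] 0.0004 long dir deg -67.9 [np.float64(0.069), np.float64(0.019)] topplane [ 0.451 -0.358  0.109]
short [422.  204.5] [234.7 209.4] 131 147 [ 0.4788 -0.2068  0.0778] 0.0019 long dir deg -99.3 [np.float64(0.014), np.float64(0.056)] topplane [ 0.478 -0.205  0.084]
stop [255.77142857 137.35238095] [[0.6497, 0.2559, 0.04], [0.6522, 0.1571, 0.04], [0.6366, 0.1565, 0.04], [0.6341, 0.255, 0.04]]
```

View pics/crop1.png

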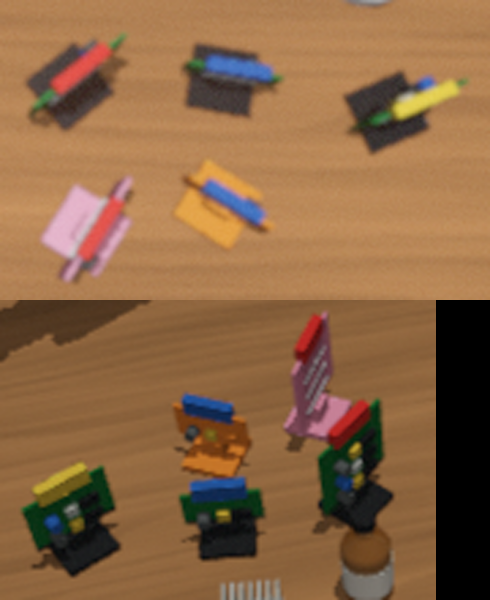

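View pics/crop2.png

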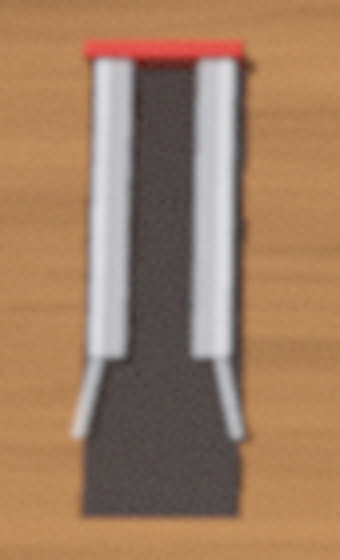

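Only the green boards fit: red bar at top view (364,205), not the pink one (370,262), and blue bar at (422,205), not the orange one (417,255). Yellow is at (490,216). The crop confirms this. The stand has its stop at (256,137) and its apron at (255,250).

```bash
python3 - <<'E'
from h import *
t=cam("top")
f=lambda L,z:plane(t,np.array(L)/4-.375+[215,125],z).round(4)[:,:2].tolist()
print("apron edge",f([[82,516],[239,516]],.008))
print("lips inner far/near L,R",f([[134,62],[128,356],[193,62],[190,356]],.028))
print("walls outer L, R at",f([[94,60],[88,356],[236,60],[231,356]],.028))
print("stop top outer",f([[83,40],[244,40]],.04))
h,s,v=t["hsv"].transpose(2,0,1)
m=((v<95)&(s<110)).astype(np.uint8); m[:, :225]=0;m[:,290:]=0;m[:228]=0;m[262:]=0
p=cv2.boxPoints(cv2.minAreaRect(np.argwhere(m)[:,::-1].astype(np.float32)));print(m.sum(),plane(t,p,.008).round(4)[:,:2].tolist())
E
```

```text
apron edge [[0.3526, 0.2479], [0.3552, 0.1496]]
lips inner far/near L,R [[0.6404, 0.2264], [0.4517, 0.2209], [0.6413, 0.1888], [0.4527, 0.1823]]
walls outer L, R at [[0.641, 0.252], [0.4511, 0.2459], [0.6433, 0.1614], [0.4534, 0.1567]]
stop top outer [[0.6507, 0.2575], [0.6532, 0.1556]]
907 [[0.4168, 0.2491], [0.4193, 0.1532], [0.3567, 0.1507], [0.3542, 0.2458]]
```

>>> jog_arm(
  deltas=[
    [0.02,0.05,0,0,0,0.14,0.6],
    [0.02,0.05,0,0,0,0.14,0.6],
    [0.02,0.05,0,0,0,0.14,0.6],
    [0.02,0.05,0,0,0,0.14,0.6],
    [0.02,0.05,0,0,0,0.14,0.6],
    [0.02,0.05,0,0,0,0.14,0.6],
    [0.02,0.05,0,0,0,0.14,0.6],
    [0.02,0.05,0,0,0,0.14,0.6],
    [0.02,0.05,0,0,0,0.14,0.6],
    [0.016,0.05,0,0,0,0.14,0.6],
  ],
  newtons=60,
)

```text
t: 1.25
eef_pos: [0.4544, -0.1508, 0.2536]
tool_rot: [0.001, 0.614, 0.789, 0.0]
contact_force: [2.1, -1.2, 0.2]
gripper_width: 0.6
grasp_force: 0.0
```

>>> jog_arm(
  deltas=[
    [0.005,0.03,0,0,0,0.14,0.6],
    [0.004,0.03,0,0,0,0.14,0.6],
    [0.004,0.027,0,0,0,0.142,0.6],
    [0,0,0,0,0,0,0.6],
    [0,0,-0.035,0,0,0,0.6],
    [0,0,-0.035,0,0,0,0.6],
    [0,0,0,0,0,0,0.6],
  ],
)

```text
t: 1.95
eef_pos: [0.4636, -0.0664, 0.1798]
tool_rot: [-0.004, 0.438, 0.899, -0.001]
contact_force: [-0.6, -0.5, 0.6]
gripper_width: 0.597
grasp_force: 0.0
```

```bash
python3 - <<'E'
from h import *
t=cam("top");s=cam("scene")
cr=lambda c,x0,y0,x1,y1,f:cv2.resize(c["img"][y0:y1,x0:x1,::-1],None,fx=f,fy=f,interpolation=cv2.INTER_CUBIC)
cv2.imwrite("pics/g1.png",np.hstack([cr(t,320,170,400,250,4.5),cr(s,240,130,320,210,4.5)]))
o=bot.get_obs();print(o["eef_pos"],o["tool_rot"])
E
```

```text
[ 0.46664301 -0.06603396  0.18357355] [-6.08730089e-04  4.38158515e-01  8.98897508e-01 -1.26469358e-04]
```

View pics/g1.png

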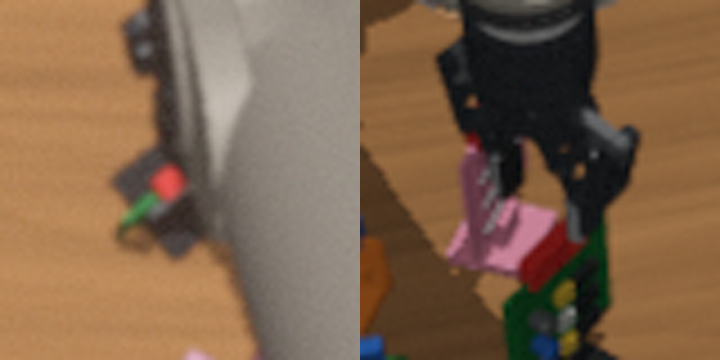

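The open fingers straddle the red bar of the green board (scene crop, about (545,245)), so I descend and grip.

>>> jog_arm(
  deltas=[
    [0.001,0.001,-0.02,0,0,0,0.6],
    [0,0.001,-0.02,0,0,0,0.6],
    [0,0,-0.008,0,0,0,0.6],
    [0,0,0,0,0,0,0.6],
    [0,0,0,0,0,0,0],
    [0,0,0,0,0,0,0],
    [0,0,0,0,0,0,0],
    [0,0,0,0,0,0,0],
    [0,0,0,0,0,0,0],
  ],
)

```text
t: 2.95
eef_pos: [0.468, -0.064, 0.1362]
tool_rot: [0.0, 0.438, 0.899, -0.0]
contact_force: [-1.0, -1.8, 6.3]
gripper_width: 0.128
grasp_force: 58.6
```

>>> jog_arm(
  deltas=[
    [0,0,0.02,0,0,0,0],
    [0,0,0.04,0,0,0,0],
    [-0.01,0.03,0.01,0,0,-0.105,0],
    [-0.01,0.04,0,0,0,-0.106,0],
    [-0.01,0.04,0,0,0,-0.106,0],
    [-0.01,0.04,0,0,0,-0.106,0],
    [-0.01,0.04,0,0,0,-0.106,0],
    [-0.01,0.04,0,0,0,-0.106,0],
    [-0.01,0.034,0,0,0,0,0],
    [0,0,0,0,0,0,0],
  ],
)

```text
t: 3.95
eef_pos: [0.3961, 0.2056, 0.2061]
tool_rot: [-0.001, 0.694, 0.72, 0.001]
contact_force: [0.1, -0.8, -1.7]
gripper_width: 0.126
grasp_force: 58.7
```

```bash
cat > look.py <<'E'
from h import *
import sys
t=cam("top");s=cam("scene")
cr=lambda c,x0,y0,x1,y1,f:cv2.resize(c["img"][y0:y1,x0:x1,::-1],None,fx=f,fy=f,interpolation=cv2.INTER_CUBIC)
cv2.imwrite(f"pics/{sys.argv[1]}.png",np.hstack([cr(t,200,120,300,270,3.5),cr(s,320,120,420,270,3.5)]))
o=bot.get_obs();print(o["t"],o["eef_pos"].round(4),o["tool_rot"].round(4),o["contact_force"].round(1))
E
python3 look.py a1
```

```text
4.05 [0.3974 0.2009 0.2054] [ 1.000e-04  6.955e-01  7.185e-01 -1.000e-04] [-0.2 -0.3 -2. ]
```

View pics/a1.png

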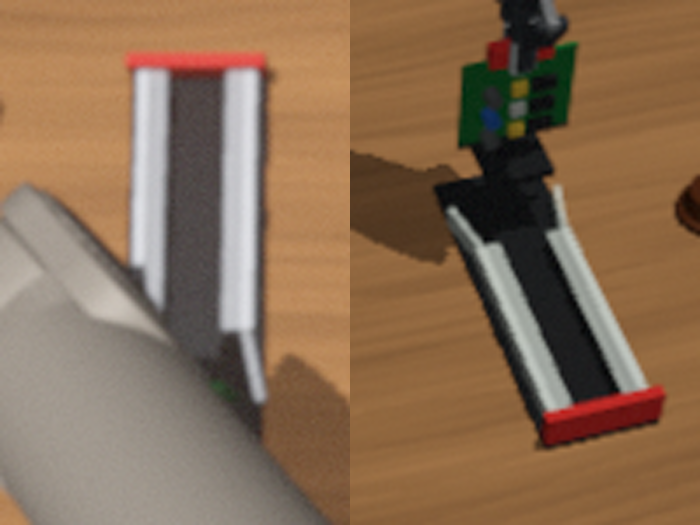

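The board hangs upright over the apron, in scene crop at about (520,95), with its parts towards the stop. Next I measure its lateral centre from the green edges.

```bash
cat > lat.py <<'E'
from h import *
# lateral offset of held board from TCP, using scene view on plane x'=TCP along stand x (yaw 1.55deg)
def lat(box=(320,90,430,220),off=0.0,p=None):
    s=cam("scene"); o=bot.get_obs(); p=o["eef_pos"] if p is None else p
    n=np.array([np.cos(.027),np.sin(.027),0]); y=np.array([-n[1],n[0],0])
    m,c,st=blob(s,45,85,box,100,25)
    rows=[]
    for r in range(st[1],st[1]+st[3]):
        u=np.where(m[r])[0]
        if len(u)<15: continue
        e,d=ray(s,[[u[0]-.5,r],[u[-1]+.5,r]]); k=((p+off*n-e)@n)/(d@n); q=e+d*k[:,None]
        rows.append([q[0]@y,q[1]@y,q[0,2],q[1,2]])
    a=np.array(rows); w=np.abs(a[:,1]-a[:,0])
    g=a[w>np.percentile(w,50)]
    yc=g[:,:2].mean(); C=np.array([.503,.2027,0])
    print("width",np.median(w).round(4),w.max().round(4),"board-TCP lateral",(yc-p@y).round(4),"board-stand lateral",(yc-C@y).round(4),"zmin",a[:,2:].min().round(3),"rect angle",cv2.minAreaRect(np.argwhere(m).astype(np.float32))[2])
    print("TCP stand x,y",((p-C)@n).round(4),((p-C)@y).round(4),"z",p[2].round(4))
if __name__=="__main__": lat()
E
python3 lat.py
```

```text
width 0.0969 0.099 board-TCP lateral 0.0015 board-stand lateral 0.0014 zmin 0.103 rect angle 12.264774322509766
TCP stand x,y -0.1053 -0.0001 z 0.2053
```

>>> jog_arm(
  deltas=[
    [0,-0.001,-0.03,0,0,0,0],
    [0,0,-0.02,0,0,0,0],
    [0,0,-0.009,0,0,0,0],
    [0,0,0,0,0,0,0],
    [0.02,0.0005,0,0,0,0,0],
    [0.02,0.0005,0,0,0,0,0],
    [0.02,0.0005,0,0,0,0,0],
    [0.02,0.0006,0,0,0,0,0],
    [0,0,0,0,0,0,0],
  ],
)

```text
t: 5.0
eef_pos: [0.4813, 0.2008, 0.1473]
tool_rot: [0.001, 0.698, 0.716, 0.002]
contact_force: [-0.4, -0.4, -0.7]
gripper_width: 0.13
grasp_force: 58.7
```

```bash
python3 lat.py;python3 -c "
from h import *
print(bot.get_obs()['contact_force'])"
```

```text
width 0.0468 0.0498 board-TCP lateral -0.0263 board-stand lateral -0.0275 zmin 0.094 rect angle 82.87498474121094
TCP stand x,y -0.0237 -0.0012 z 0.1469
[-0.3409749   0.33233567 -2.06899538]
```

>>> jog_arm(
  deltas=[
    [0.02,0.0007,0,0,0,0,0],
    [0.025,0.0007,0,0,0,0,0],
    [0.025,0.0007,0,0,0,0,0],
    [0.025,0.0007,0,0,0,0,0],
    [0.02,0.0006,0,0,0,0,0],
    [0.01,0.0003,0,0,0,0,0],
    [0,0,0,0,0,0,0],
    [0,0,0,0,0,0,0],
  ],
)

```text
t: 5.85
eef_pos: [0.6015, 0.2052, 0.1462]
tool_rot: [-0.0, 0.696, 0.718, -0.0]
contact_force: [-1.2, -0.1, -1.9]
gripper_width: 0.127
grasp_force: 58.7
```

>>> jog_arm(
  deltas=[
    [0.004,0,0,0,0,0,0],
    [0.003,0,0,0,0,0,0],
    [0.002,0,0,0,0,0,0],
    [0.002,0,0,0,0,0,0],
    [0,0,0,0,0,0,0],
  ],
)

```text
t: 6.35
eef_pos: [0.6127, 0.2055, 0.146]
tool_rot: [-0.001, 0.696, 0.718, -0.001]
contact_force: [-4.0, -0.2, 0.7]
gripper_width: 0.132
grasp_force: 59.4
```

>>> jog_arm(
  deltas=[
    [0.001,0,-0.001,0,0,0,0],
    [0.001,0,-0.001,0,0,0,0],
    [0,0,0,0,0,0,0],
    [0,0,0,0,0,0,0],
  ],
)

```text
t: 6.75
eef_pos: [0.614, 0.2056, 0.1449]
tool_rot: [-0.001, 0.696, 0.718, -0.001]
contact_force: [-8.0, -1.1, 8.5]
gripper_width: 0.132
grasp_force: 61.5
```

>>> jog_arm(
  deltas=[
    [0,0,0,0,0,0,0.3],
    [0,0,0,0,0,0,0.5],
    [0,0,0,0,0,0,0.5],
    [0,0,0.03,0,0,0,0.5],
    [0,0,0.05,0,0,0,0.5],
    [-0.02,-0.05,0.03,0,0,0,0.5],
    [-0.02,-0.05,0,0,0,0,0.5],
    [-0.02,-0.05,0,0,0,0,0.5],
    [-0.02,-0.05,0,0,0,0,0.5],
    [-0.02,-0.05,0,0,0,0,0.5],
  ],
)

```text
t: 7.75
eef_pos: [0.5249, -0.0231, 0.249]
tool_rot: [0.001, 0.696, 0.718, 0.0]
contact_force: [1.7, -0.7, 0.2]
gripper_width: 0.499
grasp_force: 0.0
```

```bash
python3 look.py b1; python3 - <<'E'
from h import *
t=cam("top");s=cam("scene")
mt,ct,st=blob(t,172,7,(225,110,295,200));
ms,cs,ss=blob(s,172,7,(340,120,420,225))
print(ct,st,cs,ss)
E
```

```text
7.85 [ 0.5233 -0.0296  0.2483] [ 0.0012  0.7004  0.7137 -0.0022] [ 1.1 -0.1 -1.1]
[252.82394366 138.45422535] [236 135  40   9 284] [391.97515528 203.02484472] [382 198  21  11 161]
```

View pics/b1.png

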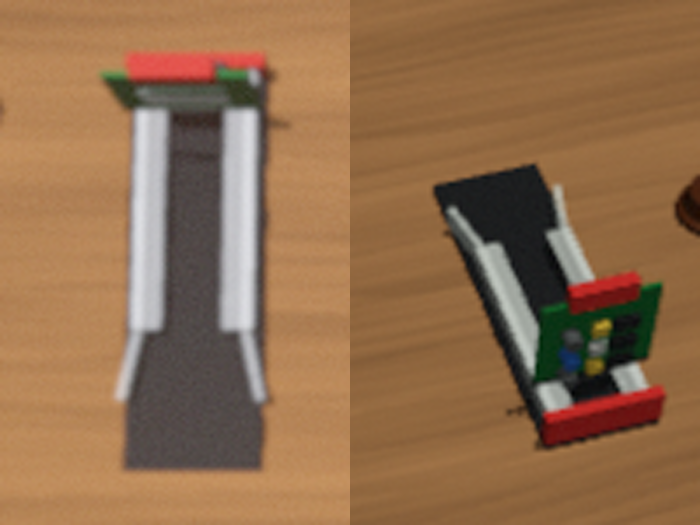

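>>> jog_arm(
  deltas=[
    [-0.009,-0.045,0,0,0,0.06,0.6],
    [-0.009,-0.045,0,0,0,0.06,0.6],
    [-0.009,-0.045,0,0,0,0.06,0.6],
    [-0.009,-0.045,0,0,0,0.06,0.6],
    [-0.009,-0.045,0,0,0,0.06,0.6],
    [-0.009,-0.045,0,0,0,0.067,0.6],
    [-0.009,-0.046,0,0,0,0,0.6],
    [0,0,-0.04,0,0,0,0.6],
    [0,0,-0.04,0,0,0,0.6],
    [0,0,0,0,0,0,0.6],
  ],
)

```text
t: 8.95
eef_pos: [0.4608, -0.3343, 0.1639]
tool_rot: [-0.004, 0.553, 0.833, 0.001]
contact_force: [-0.6, 0.7, -0.3]
gripper_width: 0.601
grasp_force: 0.0
```

```bash
python3 - <<'E'
from h import *
t=cam("top");s=cam("scene")
cr=lambda c,x0,y0,x1,y1,f:cv2.resize(c["img"][y0:y1,x0:x1,::-1],None,fx=f,fy=f,interpolation=cv2.INTER_CUBIC)
cv2.imwrite("pics/g2.png",np.hstack([cr(t,440,170,520,250,4.5),cr(s,140,150,220,230,4.5)]))
o=bot.get_obs();print(o["eef_pos"],o["tool_rot"])
m,c,_=blob(s,172,7,(375,190,410,210)); p=plane(s,c,.139)[0]; print("tall bar",p)
n=np.array([np.cos(.027),np.sin(.027)]);d=p[:2]-[.503,.2027];print("stand x,y",d@n,d@[-n[1],n[0]])
E
```

```text
[ 0.46377862 -0.33569014  0.16897619] [-2.80895172e-04  5.52650579e-01  8.33412825e-01  5.66336176e-04]
tall bar [0.61403672 0.20361962 0.139     ]
stand x,y 0.11102107673213264 -0.002078338029734227
```

View pics/g2.png

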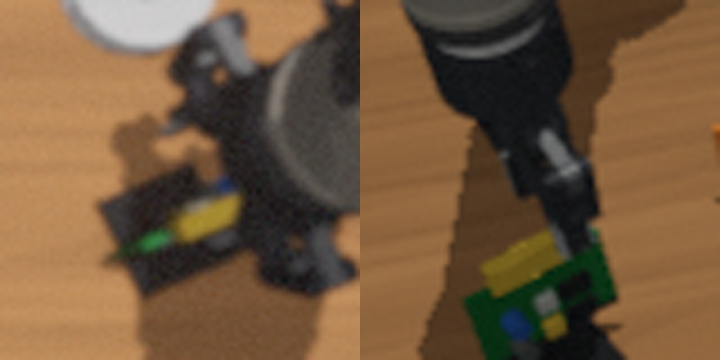

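The fingers straddle the yellow bar but sit about 25 mm towards one end of it (scene crop (570,240)), so I shift, descend and grip.

>>> jog_arm(
  deltas=[
    [-0.006,-0.012,0,0,0,0,0.6],
    [-0.006,-0.012,0,0,0,0,0.6],
    [0,0,0,0,0,0,0.6],
    [0,0,-0.02,0,0,0,0.6],
    [0,0,-0.02,0,0,0,0.6],
    [0,0,-0.017,0,0,0,0.6],
    [0,0,0,0,0,0,0.6],
    [0,0,0,0,0,0,0],
    [0,0,0,0,0,0,0],
    [0,0,0,0,0,0,0],
  ],
)

```text
t: 10.05
eef_pos: [0.4512, -0.3616, 0.113]
tool_rot: [0.001, 0.554, 0.833, -0.0]
contact_force: [0.4, -0.3, 0.6]
gripper_width: 0.124
grasp_force: 59.3
```

>>> jog_arm(
  deltas=[
    [0,0,0,0,0,0,0],
    [0,0,0,0,0,0,0],
  ],
)

```text
t: 10.25
eef_pos: [0.4512, -0.3616, 0.1129]
tool_rot: [0.001, 0.554, 0.833, -0.0]
contact_force: [0.3, -0.2, 6.1]
gripper_width: 0.126
grasp_force: 60.3
```

>>> jog_arm(
  deltas=[
    [0,0,0.03,0,0,0,0],
    [0,0,0.045,0,0,0,0],
    [0,0,0.045,0,0,0,0],
    [0,0,0.045,0,0,0,0],
    [0,0.02,0.005,0,0,0,0],
    [-0.003,0.04,0,0,0,-0.03,0],
    [-0.004,0.04,0,0,0,-0.03,0],
    [-0.004,0.04,0,0,0,-0.03,0],
    [-0.004,0.04,0,0,0,-0.03,0],
    [-0.004,0.04,0,0,0,-0.03,0],
  ],
)

```text
t: 11.25
eef_pos: [0.4298, -0.1389, 0.2806]
tool_rot: [-0.001, 0.615, 0.789, -0.0]
contact_force: [0.8, 0.2, -2.5]
gripper_width: 0.127
grasp_force: 59.1
```

>>> jog_arm(
  deltas=[
    [-0.004,0.04,0,0,0,-0.03,0],
    [-0.004,0.04,0,0,0,-0.03,0],
    [-0.004,0.04,0,0,0,-0.03,0],
    [-0.004,0.04,0,0,0,-0.03,0],
    [-0.004,0.04,0,0,0,-0.03,0],
    [-0.004,0.04,0,0,0,-0.03,0],
    [-0.004,0.04,0,0,0,-0.04,0],
    [-0.004,0.04,0,0,0,0,0],
    [0,0.02,-0.04,0,0,0,0],
    [0,0,-0.04,0,0,0,0],
  ],
)

```text
t: 12.25
eef_pos: [0.3986, 0.2028, 0.2012]
tool_rot: [-0.0, 0.696, 0.718, 0.002]
contact_force: [1.1, -1.4, -2.3]
gripper_width: 0.128
grasp_force: 59.1
```

>>> jog_arm(
  deltas=[
    [0,0,-0.02,0,0,0,0],
    [0,0,0,0,0,0,0],
  ],
)

```text
t: 12.45
eef_pos: [0.3961, 0.1977, 0.1784]
tool_rot: [-0.002, 0.697, 0.717, -0.004]
contact_force: [-0.0, 0.3, -2.2]
gripper_width: 0.127
grasp_force: 59.1
```

```bash
python3 lat.py; python3 look.py a2
```

```text
width 0.1273 0.1307 board-TCP lateral 0.1153 board-stand lateral 0.1139 zmin -0.245 rect angle 90.0
TCP stand x,y -0.1056 -0.0014 z 0.1803
12.6 [0.3994 0.1993 0.1824] [1.000e-04 6.975e-01 7.166e-01 5.000e-04] [-0.4  0.4 -2.1]
```

View pics/a2.png

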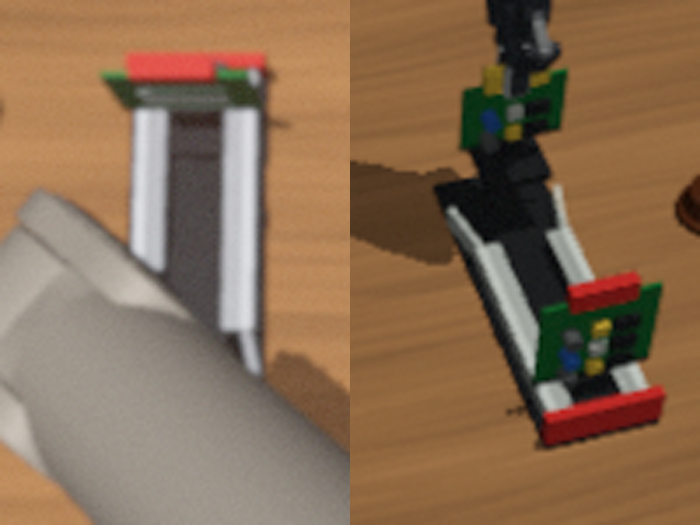

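The medium board hangs square over the apron (scene crop (515,110)) and the tall one stands home. I measure its lateral offset with a tighter box.

```bash
python3 -c "
from lat import *
lat((345,130,390,170))"
```

```text
Traceback (most recent call last):
  File "lat.py", line 13, in lat
    a=np.array(rows); w=np.abs(a[:,1]-a[:,0])
                               ~^^^^^
IndexError: too many indices for array: array is 1-dimensional, but 2 were indexed
```

```bash
sed -i 's/    m,c,st=blob(s,45,85,box,100,25)/    h,S,v=s["hsv"].transpose(2,0,1); m=(h>=45)\&(h<=85)\&(S>100)\&(v>25); k=np.zeros_like(m); k[box[1]:box[3],box[0]:box[2]]=1; m\&=k; st=[0,box[1],0,box[3]-box[1]]/' lat.py; python3 -c "
from lat import *
lat((345,130,390,170))"
```

```text
width 0.0889 0.0928 board-TCP lateral 0.0017 board-stand lateral 0.0011 zmin 0.106 rect angle 12.264774322509766
TCP stand x,y -0.103 -0.0006 z 0.1829
```

>>> jog_arm(
  deltas=[
    [0,-0.0005,-0.03,0,0,0,0],
    [0,0,-0.02,0,0,0,0],
    [0,0,-0.01,0,0,0,0],
    [0,0,0,0,0,0,0],
    [0.02,0.0005,0,0,0,0,0],
    [0.02,0.0005,0,0,0,0,0],
    [0.02,0.0006,0,0,0,0,0],
    [0.02,0.0006,0,0,0,0,0],
    [0.02,0.0006,0,0,0,0,0],
    [0,0,0,0,0,0,0],
  ],
)

```text
t: 13.7
eef_pos: [0.5028, 0.2013, 0.1231]
tool_rot: [0.001, 0.699, 0.715, 0.002]
contact_force: [0.4, -0.3, -1.9]
gripper_width: 0.129
grasp_force: 59.4
```

>>> jog_arm(
  deltas=[
    [0.015,0.0005,0,0,0,0,0],
    [0.015,0.0005,0,0,0,0,0],
    [0.008,0.0003,0,0,0,0,0],
    [0,0,0,0,0,0,0],
    [0,0,0,0,0,0,0],
  ],
)

```text
t: 14.2
eef_pos: [0.5366, 0.2026, 0.1218]
tool_rot: [-0.0, 0.697, 0.717, -0.0]
contact_force: [-0.3, -0.0, -2.2]
gripper_width: 0.13
grasp_force: 59.4
```

>>> jog_arm(
  deltas=[
    [0.005,0.0002,0,0,0,0,0],
    [0.005,0.0001,0,0,0,0,0],
    [0.003,0,0,0,0,0,0],
    [0.002,0,0,0,0,0,0],
    [0.001,0,0,0,0,0,0],
    [0,0,0,0,0,0,0],
  ],
)

```text
t: 14.8
eef_pos: [0.5523, 0.2029, 0.1214]
tool_rot: [-0.001, 0.697, 0.717, -0.001]
contact_force: [-5.1, -0.2, -0.0]
gripper_width: 0.127
grasp_force: 60.0
```

>>> jog_arm(
  deltas=[
    [0.001,0,-0.001,0,0,0,0],
    [0,0,-0.0005,0,0,0,0],
    [0,0,0,0,0,0,0],
  ],
)

```text
t: 15.1
eef_pos: [0.5528, 0.2032, 0.1213]
tool_rot: [-0.0, 0.697, 0.717, -0.001]
contact_force: [-9.5, -1.8, 12.8]
gripper_width: 0.128
grasp_force: 62.3
```

>>> jog_arm(
  deltas=[
    [0,0,0,0,0,0,0.25],
    [0,0,0,0,0,0,0.3],
    [0,0,0,0,0,0,0.3],
    [0,0,0.03,0,0,0,0.3],
    [0,0,0.05,0,0,0,0.3],
    [0,0,0.05,0,0,0,0.5],
    [-0.007,-0.04,0,0,0,-0.02,0.6],
    [-0.007,-0.04,0,0,0,-0.02,0.6],
    [-0.007,-0.04,0,0,0,-0.02,0.6],
    [-0.007,-0.04,0,0,0,-0.02,0.6],
  ],
)

```text
t: 16.1
eef_pos: [0.5263, 0.0412, 0.2504]
tool_rot: [0.001, 0.726, 0.688, 0.0]
contact_force: [0.4, -1.0, -0.4]
gripper_width: 0.601
grasp_force: 0.0
```

>>> jog_arm(
  deltas=[
    [-0.007,-0.04,0,0,0,-0.02,0.6],
    [-0.007,-0.04,0,0,0,-0.02,0.6],
    [-0.008,-0.04,0,0,0,-0.02,0.6],
    [-0.008,-0.04,0,0,0,-0.02,0.6],
    [-0.008,-0.04,0,0,0,-0.03,0.6],
    [-0.008,-0.04,0,0,0,0,0.6],
    [0,-0.01,-0.02,0,0,0,0.6],
    [0,0,-0.04,0,0,0,0.6],
    [0,0,-0.04,0,0,0,0.6],
    [0,0,0,0,0,0,0.6],
  ],
)

```text
t: 17.1
eef_pos: [0.477, -0.2066, 0.1459]
tool_rot: [-0.004, 0.762, 0.647, -0.002]
contact_force: [-1.0, -0.1, 0.8]
gripper_width: 0.608
grasp_force: 0.0
```

```bash
python3 - <<'E'
from h import *
t=cam("top");s=cam("scene")
o=bot.get_obs();print(o["eef_pos"],o["tool_rot"])
n=np.array([np.cos(.027),np.sin(.027)])
for h,z,b in(((172,7),.139,(375,190,410,210)),((20,33),.114,(340,150,410,200))):
    m,c,st=blob(s,*h,b); p=plane(s,c,z)[0]; d=p[:2]-[.503,.2027];print(c,st,"stand x,y",d@n,d@[-n[1],n[0]])
E
```

```text
[ 0.48059432 -0.20697561  0.15054314] [-3.78451926e-04  7.62160391e-01  6.47388129e-01  8.04112911e-05]
[391.94117647 203.04117647] [382 198  21  12 170] stand x,y 0.11096553255778759 -0.0020131594561507943
[383.9702381  192.77380952] [374 187  21  12 168] stand x,y 0.051318752640188495 0.00025206587921694084
```

>>> jog_arm(
  deltas=[
    [-0.001,0,-0.02,0,0,0,0.6],
    [0,0,-0.02,0,0,0,0.6],
    [0,0,-0.02,0,0,0,0.6],
    [0,0,-0.004,0,0,0,0.6],
    [0,0,0,0,0,0,0.6],
    [0,0,0,0,0,0,0],
    [0,0,0,0,0,0,0],
    [0,0,0,0,0,0,0],
    [0,0,0,0,0,0,0],
    [0,0,0,0,0,0,0],
  ],
)

```text
t: 18.2
eef_pos: [0.4794, -0.2073, 0.0866]
tool_rot: [0.0, 0.762, 0.647, -0.0]
contact_force: [-1.3, -0.4, 4.7]
gripper_width: 0.127
grasp_force: 61.6
```

>>> jog_arm(
  deltas=[
    [0,0,0.03,0,0,0,0],
    [0,0,0.045,0,0,0,0],
    [0,0,0.045,0,0,0,0],
    [0,0,0.045,0,0,0,0],
    [-0.008,0.04,0.005,0,0,0.02,0],
    [-0.008,0.04,0,0,0,0.02,0],
    [-0.008,0.04,0,0,0,0.02,0],
    [-0.008,0.04,0,0,0,0.02,0],
    [-0.008,0.04,0,0,0,0.02,0],
    [-0.008,0.04,0,0,0,0.02,0],
  ],
)

```text
t: 19.2
eef_pos: [0.4304, 0.0343, 0.256]
tool_rot: [0.0, 0.722, 0.692, -0.0]
contact_force: [0.3, -0.2, -1.4]
gripper_width: 0.13
grasp_force: 60.7
```

>>> jog_arm(
  deltas=[
    [-0.008,0.04,0,0,0,0.02,0],
    [-0.008,0.04,0,0,0,0.02,0],
    [-0.008,0.04,0,0,0,0.03,0],
    [-0.007,0.04,0,0,0,0,0],
    [0,0.007,-0.03,0,0,0,0],
    [0,0,-0.04,0,0,0,0],
    [0,0,-0.03,0,0,0,0],
    [0,0,0,0,0,0,0],
    [0,0,0,0,0,0,0],
  ],
)

```text
t: 20.1
eef_pos: [0.4001, 0.2001, 0.1565]
tool_rot: [-0.0, 0.697, 0.717, -0.0]
contact_force: [1.0, -0.2, -1.2]
gripper_width: 0.129
grasp_force: 60.6
```

```bash
python3 -c "
from lat import *
lat((345,130,390,172));print(bot.get_obs()['tool_rot'])"; python3 look.py a3
```

```text
width 0.0832 0.0834 board-TCP lateral -0.0007 board-stand lateral -0.0001 zmin 0.104 rect angle 13.392496109008789
TCP stand x,y -0.1021 0.0005 z 0.1573
[8.71132909e-05 6.97455378e-01 7.16627788e-01 7.75095839e-04]
20.25 [0.4014 0.2005 0.1578] [7.000e-04 6.977e-01 7.164e-01 1.500e-03] [ 0.2 -0.5 -0.4]
```

>>> jog_arm(
  deltas=[
    [0,0,-0.03,0,0,0,0],
    [0,0,-0.02,0,0,0,0],
    [0,0,-0.01,0,0,0,0],
    [0,0,0,0,0,0,0],
    [0.02,0.0005,0,0,0,0,0],
    [0.02,0.0005,0,0,0,0,0],
    [0.02,0.0005,0,0,0,0,0],
    [0.015,0.0005,0,0,0,0,0],
    [0,0,0,0,0,0,0],
    [0,0,0,0,0,0,0],
  ],
)

```text
t: 21.25
eef_pos: [0.4754, 0.2021, 0.0971]
tool_rot: [0.0, 0.698, 0.716, 0.001]
contact_force: [-0.2, -0.1, -2.6]
gripper_width: 0.127
grasp_force: 60.6
```

>>> jog_arm(
  deltas=[
    [0.006,0.0002,0,0,0,0,0],
    [0.005,0.0001,0,0,0,0,0],
    [0.003,0,0,0,0,0,0],
    [0.002,0,0,0,0,0,0],
    [0,0,0,0,0,0,0],
    [0,0,0,0,0,0,0],
  ],
)

```text
t: 21.85
eef_pos: [0.4911, 0.2022, 0.0961]
tool_rot: [-0.0, 0.697, 0.717, -0.0]
contact_force: [0.9, 0.5, -1.6]
gripper_width: 0.128
grasp_force: 60.6
```

>>> jog_arm(
  deltas=[
    [0.001,0,0,0,0,0,0],
    [0.001,0,0,0,0,0,0],
    [0.001,0,-0.001,0,0,0,0],
    [0,0,-0.001,0,0,0,0],
    [0,0,0,0,0,0,0],
  ],
)

```text
t: 22.35
eef_pos: [0.4924, 0.2023, 0.0948]
tool_rot: [-0.0, 0.697, 0.717, -0.002]
contact_force: [-10.6, -1.8, 15.0]
gripper_width: 0.128
grasp_force: 63.3
```

>>> jog_arm(
  deltas=[
    [0,0,0,0,0,0,0.25],
    [0,0,0,0,0,0,0.3],
    [0,0,0,0,0,0,0.3],
    [0,0,0.03,0,0,0,0.3],
    [0,0,0.05,0,0,0,0.3],
    [0,0,0.05,0,0,0,0.3],
    [0,-0.04,0,0,0,0,0.3],
    [0,-0.04,0,0,0,0,0.3],
    [0,-0.04,0,0,0,0,0.3],
    [0,-0.04,0,0,0,0,0.3],
  ],
)

```text
t: 23.35
eef_pos: [0.4945, 0.0404, 0.2244]
tool_rot: [0.0, 0.697, 0.717, 0.0]
contact_force: [0.9, 0.1, -0.1]
gripper_width: 0.298
grasp_force: 0.0
```

>>> jog_arm(
  deltas=[
    [0,-0.02,0,0,0,0,0.3],
    [0,0,0,0,0,0,0.3],
    [0,0,0,0,0,0,0.3],
  ],
)

```text
t: 23.65
eef_pos: [0.4945, 0.0222, 0.2243]
tool_rot: [0.0, 0.698, 0.716, 0.0]
contact_force: [0.1, 0.1, -0.0]
gripper_width: 0.298
grasp_force: 0.0
```

```bash
python3 look.py fin; python3 - <<'E'
from h import *
s=cam("scene")
n=np.array([np.cos(.027),np.sin(.027)])
for h,z,b in(((172,7),.139,(375,190,410,210)),((20,33),.114,(340,150,410,200)),((100,125),.089,(350,140,400,190))):
    m,c,st=blob(s,*h,b); p=plane(s,c,z)[0]; d=p[:2]-[.503,.2027];print(c,st,"stand x,y",d@n,d@[-n[1],n[0]])
E
```

```text
23.75 [0.4944 0.0236 0.2243] [-0.000e+00  6.968e-01  7.172e-01  5.000e-04] [-1.1 -0.4 -0.3]
[391.88439306 203.05780347] [382 198  21  12 173] stand x,y 0.11097745681370998 -0.0021801306631294543
[383.59116022 192.64088398] [373 187  23  12 181] stand x,y 0.05056523683231559 -0.0005900769805523263
[374.90540541 183.52027027] [366 179  19  11 148] stand x,y -0.008902584773573158 -0.002541980358267952
```

View pics/fin.png

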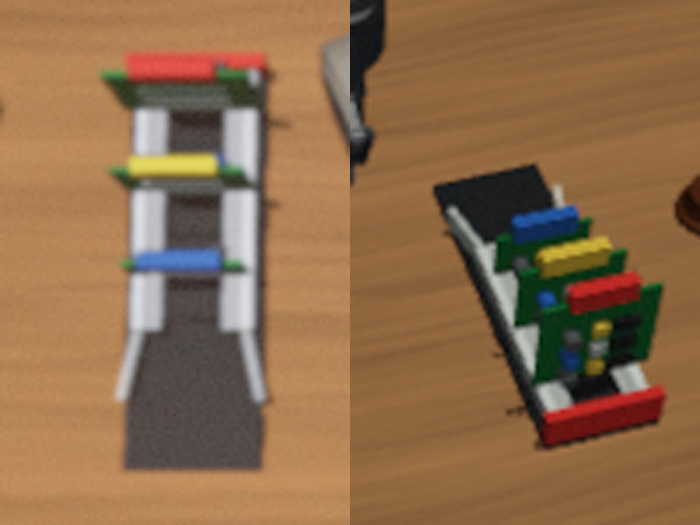

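All three boards stand upright and square at stand x of about 111, 51 and -9 mm (red, yellow and blue bars at scene (392,203), (384,193) and (375,184)), and the gripper is clear of them.

```bash
python3 -c "
from station import bot
print(bot.hand_in())"
```

```text
the job is handed in; nothing more can be done
None
```

The tall, medium and short boards are loaded in order against the red stop, upright and released, each measured within about 3 mm of its place, and the job was handed in at about 24 s of the 72 s allowed (no verdict came back).

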